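# Clear and close the split filter housing

## Task

The red-handled ring spanner was left lying on the lower half of the split filter housing: hang it by its eye on the parking post and let go of it. Then set the white upper half, blue grip upwards, over the two brass dowels and press it down against the sprung orange seal until the halves meet all round. Finish while still holding the housing pressed fully shut, since it springs open if let go, and leave the dishes, jars, pen and other things where they are.

Things in the scene. Friction and masses are not known exactly. Their poses are not given: they have to be found in the camera images.
- lower_face (a point): Lower half: aluminium block fixed to the bench, 80 (x) x 120 (y) x 36 mm high, on a thin dark foot plate 100 x 140 mm. This point is the centre of its flat top face, 36 mm above the bench; z up. Two brass dowels stand on the face at y = -42 and +42 mm (x = 0): 8 mm in diameter, 22 mm tall, the top 8 mm tapering to 3 mm.
- seal (a joint): Sprung orange seal pad, 44 x 44 mm, in the middle of the lower half's face. Value in m: 0 = fully up, 6 mm proud of the face; grows as it is pressed down, 0.006 = flush with the face. Its spring pushes up with 6 N at 0 and 13 N when flush, so the upper half springs up by 6 mm or so unless pressed down with about 9 to 11 N besides its weight.
- upper_mid (a point): Upper half, loose, about 0.3 kg, flat on the bench: white plate 80 (x) x 120 (y) x 20 mm with two 11 mm through holes at y = -42 and +42 mm (x = 0); on its middle a blue grip block 30 (x) x 60 (y) x 36 mm high with a small stub on top. This point: the centre, 28 mm above the underside, 28 mm below the block's top; z up. Fits either way round. Shut: this point is 28 mm above lower_face.
- spanner_eye (a point): Ring spanner, about 0.12 kg, 10 mm thick, lying flat on the seal pad between the dowels, handle jutting out over the block's edge. Steel ring head 44 mm across with an 18 mm round eye; this point is the eye's centre, half-way up (5 mm above the underside). The handle runs along -x of this frame; z up. The centre of mass is under 20 mm from this point, towards the handle.
- spanner_grip (a point): Middle of the spanner's red handle, 55 mm from the eye's centre along -x of the spanner, half-way up. The handle is 14 mm wide and 10 mm thick, from 20 to 82 mm from the eye's centre. Same axes as spanner_eye.
- post_seat (a point): Parking post fixed upright on the bench: grey foot 80 mm across, 12 mm high; 16 mm stem; black flange 40 mm across, its top 65 mm above the bench; above it a steel peg 10 mm in diameter, 34 mm tall, the top 8 mm tapering to 4 mm. This point: centre of the flange's top, where the peg begins. A hung spanner lies level on the flange, eye around the peg, pointing any way.
- vial: Bystander: small amber jar with black cap, 36 mm across, 55 mm tall; origin at the centre of its underside.
- pot: Bystander: small white pot with green cap, 36 mm across, 50 mm tall; origin at the centre of its underside.
- dish1: Bystander: culture dish with white lid, 84 mm across, 16 mm high; origin at the centre of its underside.
- dish2: Bystander: culture dish with white lid, 84 mm across, 16 mm high; origin at the centre of its underside.
- marker: Bystander: blue-and-white marker pen, 130 mm long, 14 mm thick, lying flat, its length along its x; origin at the middle of its underside.
Mind the look-alikes: they are no part of the job. Of the things shaped like the part that bears spanner_eye, the bare steel one is meant. Leave any brown look-alike of the part that bears lower_face alone.

How it is judged:
By the outcome, as a careful person would: the job done as asked, in the order asked, and still so for the second after the job is handed in, while the arm keeps its last pose, push and grip.
It also fails if it takes over 69 s, if anything falls off the work surface, if the arm or the gripper's body presses on something with over 40 N, if the wrist force passes 120 N, or if a joint passes its speed limit or range.

## Robot

A 7-joint arm with a two-finger parallel gripper is mounted at the origin on the work surface. World frame = base frame: x ahead of the robot, y to its left, z up, the work surface at z = 0. Lengths are in m, angles in degrees, forces in N, time in s.
With the tool pointing down it reaches from about 0.4 to 0.9 m from the base axis. Payload 5.6 kg.
Tool frame: the origin (TCP) lies at the very end of the fingers, on their centre line; the grasp point (between the pads) lies 19 mm behind it; z points along the fingers, y is the line along which they close (so a half turn about z gives the same grasp; the last joint's range is limited). The gripper opens to 92 mm and grips with 3 to 60 N. Pads are 20 mm wide; open, the fingers measure 128 mm over their backs; the gripper's body (75 mm by 189 mm) begins 69 mm behind the grasp point.
Start: joints at [-2.464, 26.786, -0.665, 91.828, 0.344, 61.387, -3.226], TCP at [0.65, -0, 0.215] pointing down, gripper open.
Joint ranges: [-144.91, 144.91], [-17.63, 115.5], [-89.93, 88.59], [15.96, 139.68], [-74.01, 254.01], [8.47, 105.57], [-167.45, 167.45]. Speed limits (degrees/s): [147.25, 147.25, 180, 180, 180, 180, 180].

## Interface

Orientations are given as [roll, pitch, yaw] about the fixed x, y, z axes, in that order (R = Rz(yaw) Ry(pitch) Rx(roll)).
In Python, from station import env gives the robot as it stands. Calls block until the motion is done:
- env.move_pose(position, orientation): joint-space move of the TCP to a pose.
- env.line_to(position, attitude=None, speed=0.15): straight line of the TCP; attitude=None keeps the orientation; speed is the mean speed in m/s.
- env.goto_joints(angles): joint-space move.
- env.gripper_to(opening, squeeze=None): opening from 0.0 (shut) to 1.0 (fully open); squeeze is the grip in N (None keeps the last); returns when the fingers have stopped.
- env.pause(seconds).
- env.inverse_kinematics(position, orientation): joint angles nearest the present ones, or None.
- env.get_state(): the state.
- env.get_image(name): name is "scene" or "side" or "wrist"; returns a dict with "pixels" (400x640x3 uint8, red, green, blue), "mtx" (3x3 intrinsics, pixels), "rvec" (rotation vector, rad) and "tvec" (3), from world to camera coordinates, as OpenCV has them; the wrist camera has in their place "T_tool_cam" (4x4, takes a point from camera to tool coordinates, whose origin is the TCP and whose axes are the flange's). Camera axes: x right, y down, z forward; pixel columns grow to the right and rows downward; lengths in m; the calibration is good to about 2 mm. A picture is of the moment at which its call begins: read the wrist's pose just before it. There is no depth.
A pose or a line that the arm cannot do raises env.PlanningError and nothing moves.
- env.close_job(): hands the job in; it is judged then, once.
The state is a dict: "time": time; "joints": joint angles; "joint_vel": joint speeds; "effort": joint torques, N m; "ee_pos": TCP position; "orientation": TCP orientation; "contact_force": force on the tool from outside, world axes, zero at the start; "ft_torque": the same for the moment, N m; "opening": opening from 0.0 (shut) to 1.0 (fully open); "grasp_force": force on a finger pad.
Only numpy, scipy, OpenCV 4.12 (cv2) and the standard library are available. Lean on these libraries where they do the work, as an engineer would, in place of code of your own. Each camera call takes 0.05 s, during which the arm holds its last target. There are 200 camera calls.

## Working session

There is one attempt and no reset: what is moved stays moved. The work goes in short steps, each a Python script; the robot and the scene stay as the last script left them, time stands still between calls to the robot, and variables do not carry over. Pictures are saved under pics/ and viewed, at most 10 in all, crops included, and the job is handed in when it is done.

```bash
ls; mkdir -p pics
cat > h.py <<'E'
import numpy as np, cv2
from scipy.spatial.transform import Rotation as R
from station import env
def grab(name):
    s=env.get_state(); im=env.get_image(name)
    K=np.array(im["mtx"],float)
    if "rvec" in im:
        Rm=cv2.Rodrigues(np.array(im["rvec"],float))[0]; t=np.array(im["tvec"],float).ravel()
        Rc=Rm.T; c=-Rm.T@t
    else:
        T=np.eye(4);T[:3,:3]=R.from_euler('xyz',s["orientation"],degrees=True).as_matrix();T[:3,3]=s["ee_pos"]
        T=T@np.array(im["T_tool_cam"]); Rc=T[:3,:3]; c=T[:3,3]
    return im["pixels"],K,Rc,c
def ray(cam,u,v,z):
    _,K,Rc,c=cam
    d=Rc@np.linalg.inv(K)@np.array([u,v,1.]); return c+d*(z-c[2])/d[2]
def proj(cam,p):
    _,K,Rc,c=cam
    q=K@(Rc.T@(np.array(p)-c)); return q[:2]/q[2]
def save(px,fn): cv2.imwrite("pics/"+fn,cv2.cvtColor(px,cv2.COLOR_RGB2BGR))
E
python3 - <<'E'
from h import *
for n in("scene","side","wrist"):
    c=grab(n); save(c[0],n+"0.png"); print(n,c[3].round(3),c[2][:,2].round(2))
print(env.get_state())
E
```

```text
pics
scene [0.946 0.382 1.013] [-0.4  -0.34 -0.85]
side [-0.096 -0.895  0.894] [ 0.42  0.67 -0.62]
wrist [0.65  0.08  0.384] [-0.   -0.29 -0.96]
{'time': 0.15, 'joints': array([-2.46439445, 26.82286174, -0.66351129, 91.86787458,  0.34536156,
       61.38721459, -3.2258209 ]), 'joint_vel': array([-0.09493211, -0.08513768, -0.02534181, -0.18925926, -0.1721861 ,
        0.00587587,  0.01861318]), 'effort': array([ 5.41294467e-04, -5.20952761e+01, -1.22385321e-02, -2.43975341e+01,
       -5.66028839e-02,  1.53196411e-02,  8.68381130e-05]), 'ee_pos': array([ 6.49558321e-01, -7.78759444e-05,  2.13883396e-01]), 'orientation': array([-1.79924346e+02,  7.84100090e-03,  8.99964959e+01]), 'contact_force': array([ 0.11122188, -0.45144922, -0.31675134]), 'ft_torque': array([-0.03061081, -0.0194175 ,  0.02576354]), 'grasp_force': 0.0, 'opening': 0.9988039639806983}
```

View pics/scene0.png

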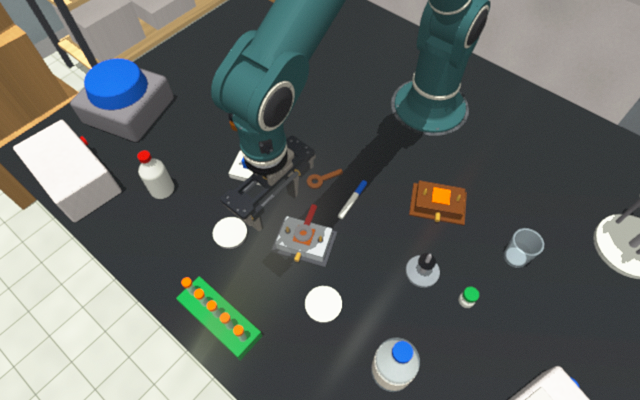

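View pics/side0.png

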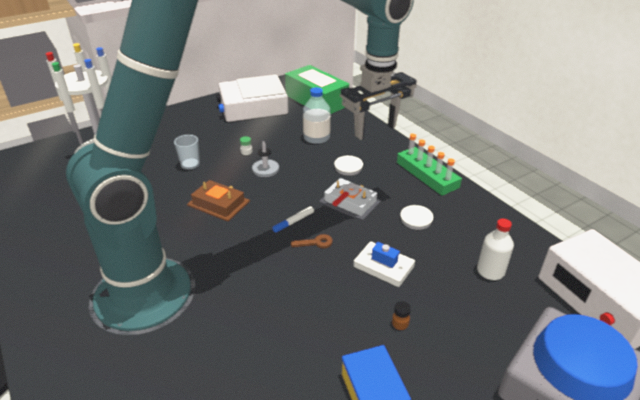

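The scene view shows:
- the aluminium block with the steel spanner at (305,240)
- the brown look-alike block at (440,202)
- the brown spanner at (325,178)
- the post at (424,268)

The side view shows the aluminium block at (350,197), the white upper half with its blue grip at (385,262), the brown spanner at (312,241) and the post at (265,165). The spanner on the aluminium block has the red handle and a steel ring, so it's the one meant. I'll get rough positions next, then go above for a close look.

Run:
```python
from h import *
s=grab("scene"); d=grab("side")
for n,c,u,v,z in [("block",s,305,240,.036),("block",d,350,197,.036),("brown",s,440,200,.036),("post top",s,427,257,.09),("postfoot",s,423,271,.012),("postfoot",d,266,168,.012),
 ("upper",d,385,262,.02),("vial",d,402,307,0),("marker",s,352,199,.01),("dish1",s,230,233,.016),("dish2",s,323,304,.016),("pot",s,468,299,.02),("brownspan",s,325,178,.005),("handle end",d,334,207,.047),("handle end",s,312,208,.047)]:
    print(n,ray(c,u,v,z).round(3))
p=ray(s,305,240,.036)
# above: wrist camera is offset +0.08 y at yaw 90, tilt; look from further back
env.move_pose([p[0],p[1]-.02,.30],[180,0,90]) 
c=grab("wrist"); save(c[0],"w1.png"); print(env.get_state()["ee_pos"],c[3])
```

```text
block [0.598 0.027 0.036]
block [ 0.576 -0.004  0.036]
brown [0.29  0.214 0.036]
post top [0.473 0.283 0.09 ]
postfoot [0.47  0.287 0.012]
postfoot [0.467 0.274 0.012]
upper [ 0.512 -0.238  0.02 ]
vial [ 0.47  -0.353  0.   ]
marker [0.419 0.032 0.01 ]
dish1 [ 0.696 -0.136  0.016]
dish2 [0.686 0.159 0.016]
pot [0.465 0.404 0.02 ]
brownspan [ 0.411 -0.067  0.005]
handle end [ 0.508 -0.027  0.047]
handle end [ 0.523 -0.015  0.047]
[0.59737668 0.00692552 0.29976675] [0.59774719 0.08733735 0.47115261]
```

View pics/w1.png

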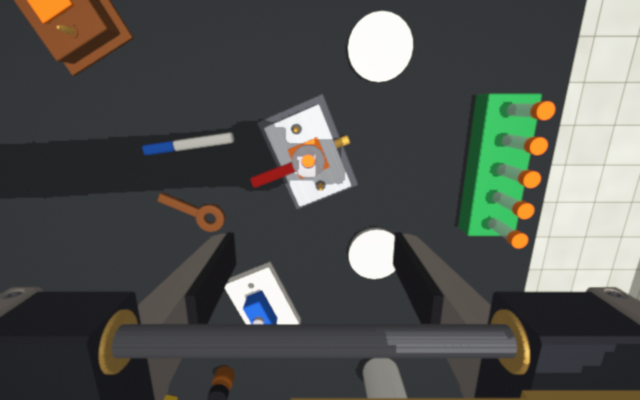

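The wrist view shows the aluminium block with the red-handled spanner: eye at about (308,160), handle from (254,184) to (290,169). The dowels are at (296,129) and (320,185). The brown spanner at (209,218) and brown block at (75,40) are look-alikes. The upper half is at (262,297). I'll measure by masks and confirm in a crop.

Run:
```python
from h import *
c=grab("wrist"); px=c[0]; hsv=cv2.cvtColor(px,cv2.COLOR_RGB2HSV)
H,S,V=[hsv[...,i].astype(int) for i in range(3)]
red=(((H<5)|(H>172))&(S>170)&(V>60)).astype(np.uint8); red[:100]=0; red[220:]=0; red[:,:230]=0; red[:,320:]=0
ys,xs=np.nonzero(red); print("red n",len(xs),xs.mean(),ys.mean())
r=cv2.minAreaRect(np.c_[xs,ys].astype(np.float32)); print(r, "grip",ray(c,*r[0],.050).round(4))
bp=[ray(c,*q,.052)[:2].round(4) for q in cv2.boxPoints(r)]; print("box",bp)
for n,(u,v),z in [("dowelA",(296,128),.058),("dowelB",(320,184),.058)]: print(n,ray(c,u,v,z).round(4))
save(cv2.resize(px[90:220,230:370],None,fx=4.5,fy=4.5,interpolation=cv2.INTER_CUBIC),"crop1.png")
```

```text
red n 455 271.47032967032965 175.26593406593406
((272.2938232421875, 174.9639129638672), (11.056554794311523, 44.08262634277344), 68.96248626708984) grip [ 0.5423 -0.0053  0.05  ]
box [array([ 0.5122, -0.0086]), array([0.5677, 0.0127]), array([ 0.5727, -0.0011]), array([ 0.5168, -0.0229])]
dowelA [0.5755 0.0569 0.058 ]
dowelB [ 0.6061 -0.0158  0.058 ]
```

View pics/crop1.png

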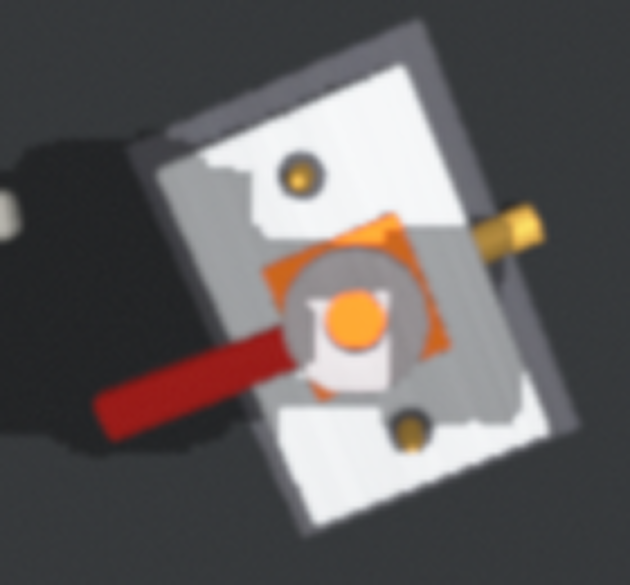

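The crop confirms it: a bare steel ring with a red handle on the aluminium block. The eye is at (308.9,161.1) in the full image, and the dowel tips are at about (296.7,129.6) and (321.3,186). Now I'll grasp the spanner.

Run:
```python
from h import *
c=grab("wrist")
eye=ray(c,308.9,161.1,.052)[:2]; A=ray(c,296.7,129.6,.058)[:2]; B=ray(c,321.3,186,.058)[:2]
g=np.array([.5423,-.0053]); d=eye-np.array([(.5122+.5168)/2,(-.0086-.0229)/2]); print("eye",eye,"endlen",np.linalg.norm(d),"mid",(A+B)/2,np.linalg.norm(A-B))
yaw=np.degrees(np.arctan2(d[1],d[0])); y2=np.degrees(np.arctan2(*(A-B)[::-1]))-90; print(yaw,y2)
d/=np.linalg.norm(d); e=eye-(A+B)/2; print("eye offset along d",e@d)
gp=eye-.057*d; print(gp)
env.gripper_to(.5,40)
env.move_pose([*gp,.13],[180,0,yaw]); env.line_to([*gp,.029],speed=.12)
print(env.get_state()["contact_force"])
env.gripper_to(0,40); s=env.get_state(); print(s["opening"],s["grasp_force"],s["ee_pos"],s["orientation"])
env.line_to([*gp,.17],speed=.1)
s=env.get_state(); print(s["time"],s["opening"],s["grasp_force"],s["ee_pos"],s["contact_force"])
# go near the post, with the eye short of it
pst=np.array([.47,.28]); tp=pst-.057*d
env.move_pose([*(tp-.03*d),.17],[180,0,yaw]); c=grab("wrist"); save(c[0],"w2.png"); np.savez("w2.npz",px=c[0],K=c[1],R=c[2],c=c[3]); print(env.get_state()["ee_pos"],env.get_state()["time"])
```

```text
eye [0.59096819 0.01381556] endlen 0.08198479446918587 mid [0.59161827 0.01824327] 0.07975521849735238
21.1384270572666 23.20656049039674
eye offset along d -0.0022030646890520496
[ 0.53780361 -0.00673992]
[-0.11400777 -0.13712474  0.08855862]
0.14668863654924985 39.998010993003845 [ 0.53791304 -0.00671835  0.02913877] [ 1.79997864e+02 -1.47328101e-02  2.11381018e+01]
5.8583 0.14750713387776562 39.997512102127075 [ 0.53734615 -0.00674902  0.16930337] [-0.50024743  1.29719245 -1.39595983]
[0.38993458 0.24751008 0.16997902] 7.0417
```

View pics/w2.png

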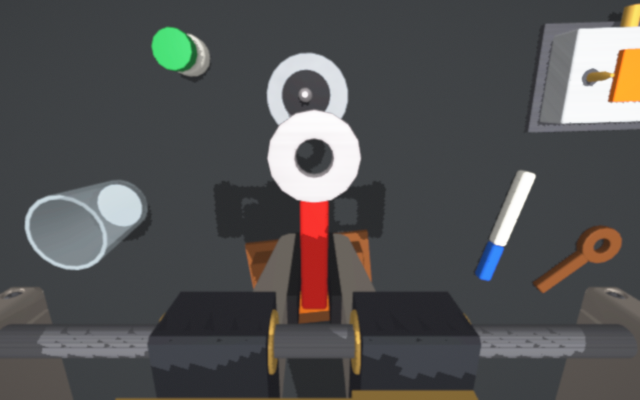

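The spanner is held straight by its handle, with its eye at about (314,156). The peg tip is at about (305,94) within the post's foot, whose circle is centred at about (307,94). I'll measure both precisely.

Run:
```python
from h import *
f=np.load("w2.npz"); px=f["px"]; c=(px,f["K"],f["R"],f["c"])
g=cv2.cvtColor(px,cv2.COLOR_RGB2GRAY)
def blob(mask,pt):
    n,l,st,ce=cv2.connectedComponentsWithStats(mask.astype(np.uint8)); k=l[pt[1],pt[0]]; return st[k],ce[k]
tip=g[80:108,292:320]; m=tip>130; print("tip",blob(m,(13,14)))
ys,xs=np.nonzero(m); 
b,ce=blob(m,(13,14)); tipuv=ce+[292,80]
m=g>225; b,rc=blob(m,(285,156)); print("ring",b,rc)
hole=g[130:182,288:340]<190; b,hc=blob(hole,(26,26)); print("hole",b,hc+[288,130]); eu=hc+[288,130]
m=cv2.inRange(px,(130,140,145),(215,215,220)); m[:, :255]=0; m[:,360:]=0; m[112:]=0; m[:45]=0
cs=max(cv2.findContours(m,cv2.RETR_EXTERNAL,cv2.CHAIN_APPROX_NONE)[0],key=cv2.contourArea)[:,0]
cs=cs[(cs[:,1]<108)]; e=cv2.fitEllipse(cs); print("foot",e)
P=ray(c,*tipuv,.099); F=ray(c,*e[0],.012); print("peg",P,"foot",F)
for z in(.188,): print("eye",ray(c,*eu,z+.005))
```

```text
tip (array([ 8,  8, 11, 11, 87], dtype=int32), array([12.82758621, 12.94252874]))
ring [ 269  111   91   91 5091] [313.79375368 155.54684738]
hole [   6    8   40   40 1218] [313.72331691 157.3908046 ]
foot ((307.0664367675781, 94.80599212646484), (79.75608825683594, 83.5340347290039), 175.04730224609375)
peg [0.46997614 0.28464343 0.099     ] foot [0.4706793  0.28503231 0.012     ]
eye [0.44330856 0.26760452 0.193     ]
```

Run:
```python
from h import *
xy=[.417,.2644]
env.line_to([*xy,.17]); env.line_to([*xy,.092],speed=.08); env.pause(.2); f0=env.get_state()["contact_force"]; ok=True
for z in(.084,.078,.070,.062,.057,.0535,.052):
    env.line_to([*xy,z],speed=.04); s=env.get_state(); df=s["contact_force"]-f0; print(z,s["ee_pos"].round(4),df.round(2),s["ft_torque"].round(2))
    if np.linalg.norm(df)>8: print("stop"); break
c=grab("wrist"); save(c[0],"w3.png"); print(s["time"])
```

```text
0.084 [0.4167 0.2642 0.0836] [-0.28  0.37  0.97] [0.01 0.16 0.02]
0.078 [0.4168 0.2642 0.0776] [-0.55  0.37  0.93] [-0.02  0.11  0.01]
0.07 [0.4168 0.2642 0.0696] [ 0.87 -0.07  0.55] [ 0.01  0.13 -0.04]
0.062 [0.4168 0.2642 0.0617] [0.26 0.39 1.18] [0.05 0.07 0.02]
0.057 [0.4168 0.2643 0.0567] [0.52 0.09 1.49] [ 0.05  0.15 -0.  ]
0.0535 [0.4168 0.2643 0.0533] [0.59 0.09 0.86] [ 0.02  0.1  -0.  ]
0.052 [0.4172 0.2645 0.0522] [0.   0.81 2.29] [ 0.05  0.09 -0.05]
10.8583
```

View pics/w3.png

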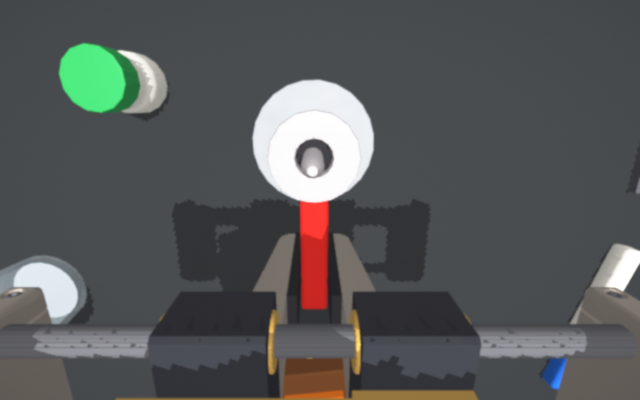

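The peg stands in the eye: its tip shows at (312,171), inside the hole centred at (314,156), and light contact has begun. I'll release, back off, and look at the upper half.

Run:
```python
from h import *
env.line_to([.417,.2644,.0513],speed=.03)
env.gripper_to(.35); s=env.get_state(); print(s["opening"],s["contact_force"])
env.line_to([.417,.2644,.16],speed=.12)
c=grab("wrist"); px=c[0]; a=px[60:260,220:400].copy()
env.gripper_to(1.0)
env.move_pose([.512,-.245,.26],[180,0,90]); c=grab("wrist"); np.savez("w4.npz",px=c[0],K=c[1],R=c[2],c=c[3])
out=np.zeros((400,820-20,3),np.uint8); out[:,:640]=c[0]; out[:178,640:]=cv2.resize(a,(160,178)); save(out,"w4.png"); print(env.get_state()["time"],env.get_state()["ee_pos"])
```

```text
0.35165734535509297 [-0.00656498 -0.52156646 -0.25320799]
15.7417 [ 0.51232534 -0.24393233  0.25976909]
```

View pics/w4.png

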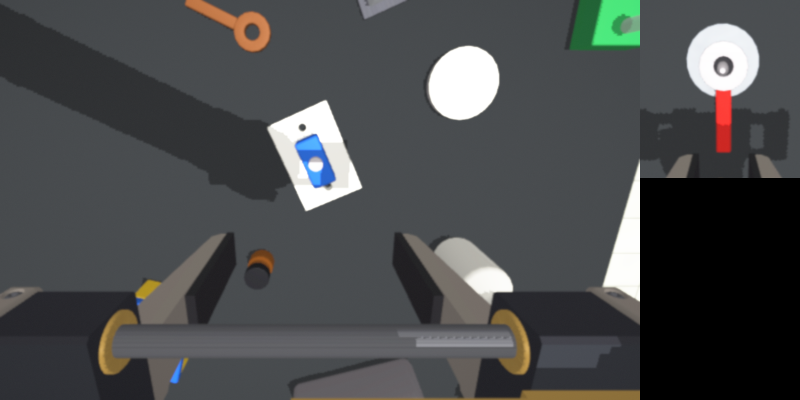

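The inset shows the spanner hung on the peg, ring on the flange. The upper half's plate has corners at (268,128), (327,101), (361,187) and (306,211). Its holes are at (302,127) and (328,185), and the blue grip is around (316,160). I'll measure the plate, then refine the dowels from close by.

Run:
```python
from h import *
f=np.load("w4.npz"); px=f["px"]; c=(px,f["K"],f["R"],f["c"])
hsv=cv2.cvtColor(px,cv2.COLOR_RGB2HSV); H,S,V=[hsv[...,i].astype(int) for i in range(3)]
m=((V>140)&(S<60))|((H>95)&(H<125)&(S>120)&(V>60)); m=m.astype(np.uint8)
n,l,st,ce=cv2.connectedComponentsWithStats(m); k=l[120,320]; cs=np.argwhere(l==k)[:,::-1].astype(np.float32)
r=cv2.minAreaRect(cs); q=np.array([ray(c,*p,.020)[:2] for p in cv2.boxPoints(r)]); print(r,q.round(4).tolist(),q.mean(0))
print([np.linalg.norm(q[i]-q[i-1]).round(4) for i in range(4)])
blue=((H>95)&(H<125)&(S>120)&(l!=-1)).astype(np.uint8); blue[:, :280]=0; blue[:,350:]=0; blue[200:]=0;blue[:110]=0
br=cv2.minAreaRect(np.argwhere(blue)[:,::-1].astype(np.float32)); print("blue",br)
g=cv2.cvtColor(px,cv2.COLOR_RGB2GRAY)
for (u,v) in[(302,127),(328,186)]:
    w=g[v-7:v+8,u-7:u+8]; k=np.argwhere(w<90); uv=k.mean(0)[::-1]+[u-7,v-7]; print("hole",len(k),uv,ray(c,*uv,.020).round(4))
```

```text
((315.6523132324219, 156.07177734375), (95.91275787353516, 65.87327575683594), 65.46226501464844) [[0.4526, -0.1915], [0.5273, -0.1587], [0.5812, -0.2688], [0.5017, -0.3071]] [ 0.51570053 -0.23149567]
[np.float64(0.1256), np.float64(0.0815), np.float64(0.1225), np.float64(0.0882)]
blue ((315.3196105957031, 161.46908569335938), (51.478050231933594, 24.57137680053711), 66.03751373291016)
hole 19 [302.15789474 126.84210526] [ 0.4982 -0.1923  0.02  ]
hole 12 [327.16666667 184.08333333] [ 0.5304 -0.2662  0.02  ]
```

Run:
```python
from h import *
yaw=113.5; d=np.array([np.cos(np.radians(yaw)),np.sin(np.radians(yaw))])
p=np.array([.5915,.0182])-.03*d
env.move_pose([*p,.16],[180,0,yaw]); env.pause(.2); c=grab("wrist"); np.savez("w5.npz",px=c[0],K=c[1],R=c[2],c=c[3])
g=np.array([.515,-.231])
env.move_pose([*g,.16],[180,0,yaw]); env.line_to([*g,.024],speed=.12); print(env.get_state()["contact_force"])
env.gripper_to(0,60); s=env.get_state(); print(s["opening"]*92,s["grasp_force"],s["contact_force"],s["ft_torque"])
env.line_to([*g,.14],speed=.1); env.pause(.2); c2=grab("wrist"); np.savez("w6.npz",px=c2[0],K=c2[1],R=c2[2],c=c2[3])
s=env.get_state(); print(s["time"],s["ee_pos"],s["orientation"],s["contact_force"],s["opening"]*92,s["grasp_force"])
print("proj",[proj(c,[*(np.array([.5915,.0182])+k*d),.058]) for k in(.042,-.042)], [proj(c2,[*(g+k*d),.136]) for k in(.042,-.042)])
out=np.zeros((600,800,3),np.uint8); out[:300,:480]=cv2.resize(c[0],(480,300)); out[300:,:480]=cv2.resize(c2[0],(480,300)); out[:300,500:]=c[0][20:320,170:470]; out[300:,500:]=c2[0][20:320,170:470]; save(out,"w56.png")
```

```text
[ 0.08331249 -0.09430982  0.24079344]
29.50864745027388 59.998812675476074 [-0.54363757  0.37354304  0.4260119 ] [ 0.01528536  0.17637547 -0.0068771 ]
21.7917 [ 0.51475903 -0.23094682  0.13952258] [-1.79960036e+02 -3.19606013e-02  1.13498410e+02] [-0.18943269  0.18543073 -3.70005226] 29.81258149672099 59.9969208240509
proj [array([313.72631453, 110.57483729]), array([314.07347645, 207.58187708])] [array([313.79774311, 175.1775626 ]), array([313.8665636 , 306.01842395])]
```

View pics/w56.png

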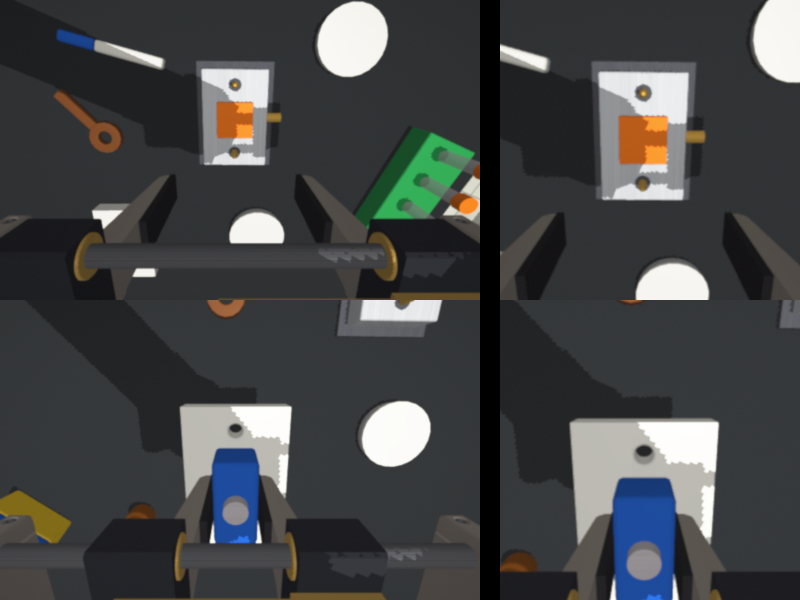

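The upper row shows the dowels at full-image pixels of about (313,113) and (313,204), with the seal between them. The lower row shows the upper half held straight, its front hole at about (314,173), so the offset along the part is small. I'll refine both numerically.

Run:
```python
from h import *
yaw=np.radians(113.5); d=np.array([np.cos(yaw),np.sin(yaw)]); n=np.array([d[1],-d[0]])  # d=part +y, n=part +x
f=np.load("w5.npz"); px=f["px"]; c=(px,f["K"],f["R"],f["c"]); print(c[1].round(1).tolist(),c[3])
m0=np.array([.5915,.0182]); L=lambda p,o:((p[:2]-o)@n*1e3,(p[:2]-o)@d*1e3)
hsv=cv2.cvtColor(px,cv2.COLOR_RGB2HSV); H,S,V=[hsv[...,i].astype(int) for i in range(3)]
g=cv2.cvtColor(px,cv2.COLOR_RGB2GRAY)
for (u,v) in[(313,113),(313,204)]:
    sl=(slice(v-12,v+13),slice(u-12,u+13))
    for nm,mk in(("brass",(S[sl]>110)&(H[sl]<35)),("dark",(g[sl]<115)|(S[sl]>60))):
        nn,l,st,ce=cv2.connectedComponentsWithStats(mk.astype(np.uint8)); k=1+np.argmax(st[1:,4]); uv=ce[k]+[u-12,v-12]
        print(nm,st[k]+[u-12,v-12,0,0,0],uv.round(1),[np.round(L(ray(c,*uv,z),m0),1) for z in(.058,.050,.036)])
o=((H>5)&(H<25)&(S>180)).astype(np.uint8); nn,l,st,ce=cv2.connectedComponentsWithStats(o[:, :345].copy()); k=l[155,310]; print("seal",st[k],np.round(L(ray(c,st[k][0]+st[k][2]/2-.5,st[k][1]+st[k][3]/2-.5,.042),m0),1))
print("col 313 profile",g[60:250,300].tolist()); print("row 130",g[130,240:380].tolist())
f=np.load("w6.npz"); px=f["px"]; c=(px,f["K"],f["R"],f["c"]); g=cv2.cvtColor(px,cv2.COLOR_RGB2GRAY); t=np.array([.51476,-.23095])
w=g[158:190,298:330]; nn,l,st,ce=cv2.connectedComponentsWithStats((w<150).astype(np.uint8)); k=1+np.argmax(st[1:,4]); print("hole",st[k]+[298,158,0,0,0],ce[k]+[298,158])
b=st[k]; uv=[298+b[0]+b[2]/2-.5,158+b[1]+b[3]/2-.5]; print(np.round(L(ray(c,*uv,.1355),t),1))
print(g[130:160,290].tolist()); print(g[155,230:260].tolist(),g[155,370:400].tolist())
```

```text
[[319.9, 0.0, 313.8], [0.0, 319.9, 198.3], [0.0, 0.0, 1.0]] [0.57193661 0.06248121 0.33069527]
brass [309 109   9   9  56] [312.8 112.8] [array([-0.8, 40.3]), array([-0.8, 40. ]), array([-0.8, 39.6])]
dark [306 105  15  15 169] [312.9 112.3] [array([-0.7, 40.6]), array([-0.7, 40.4]), array([-0.7, 40. ])]
brass [309 199   8  12  67] [312.1 204.4] [array([ -1.7, -39. ]), array([ -1.8, -41.5]), array([ -1.8, -46. ])]
dark [305 195  15  16 170] [312.1 202.3] [array([ -1.8, -37. ]), array([ -1.8, -39.5]), array([ -1.9, -43.9])]
seal [ 290  137   47   46 2113] [-0.8 -1.3]
col 313 profile [51, 50, 50, 50, 50, 50, 50, 50, 51, 50, 50, 50, 51, 50, 51, 51, 50, 49, 50, 51, 58, 75, 93, 99, 99, 98, 98, 98, 99, 97, 99, 134, 188, 219, 229, 230, 230, 230, 230, 230, 230, 230, 230, 230, 230, 229, 230, 230, 230, 229, 229, 230, 229, 229, 229, 230, 230, 229, 229, 229, 229, 226, 211, 175, 160, 155, 146, 143, 143, 143, 143, 143, 143, 143, 140, 130, 112, 109, 112, 112, 113, 113, 111, 112, 113, 113, 112, 112, 112, 112, 112, 112, 112, 113, 112, 112, 111, 112, 112, 111, 112, 111, 112, 112, 111, 112, 112, 111, 1
[... 828 characters left out ...]
, 237, 238, 237, 236, 236, 236, 236, 237, 237, 237, 236, 236, 236, 236, 237, 237, 237, 236, 235, 235, 236, 231, 206, 153, 110, 97, 95, 95, 92, 77, 60, 52, 50, 51, 51, 50, 50, 51, 50, 51, 51, 51, 51, 50, 50, 50]
hole [304 164  20  20 313] [313.65814696 173.56230032]
[ 0.  42.7]
[36, 37, 37, 37, 37, 36, 38, 51, 90, 128, 139, 145, 163, 181, 187, 188, 187, 187, 187, 187, 187, 187, 187, 187, 187, 187, 187, 187, 187, 187]
[37, 37, 37, 37, 37, 36, 36, 37, 38, 56, 107, 157, 181, 185, 185, 185, 186, 185, 186, 186, 186, 186, 186, 186, 186, 186, 186, 186, 186, 187] [253, 253, 253, 253, 253, 253, 253, 253, 253, 253, 253, 253, 253, 253, 253, 253, 251, 216, 117, 61, 57, 56, 58, 56, 57, 57, 57, 57, 56, 57]
```

Run:
```python
from h import *
y0=np.radians(113.5); d=np.array([np.cos(y0),np.sin(y0)]); n=np.array([d[1],-d[0]])
ctr=np.array([.5915,.0182])-.0011*n-.0018*d; yaw=112.7; t=ctr-.0007*d; print(ctr,t)
env.move_pose([*t,.15],[180,0,yaw]); env.line_to([*t,.09],speed=.1); env.pause(.3)
f0=env.get_state()["contact_force"]; T0=env.get_state()["ft_torque"]
for z in(.083,.080,.077,.074,.071,.068):
    env.line_to([*t,z],speed=.03); s=env.get_state(); df=s["contact_force"]-f0
    print(z,s["ee_pos"].round(4),df.round(2),(s["ft_torque"]-T0).round(2))
    if np.linalg.norm(df)>10: print("stop"); break
print(s["time"],s["opening"]*92)
```

```text
[0.59120898 0.01611067] [0.59148811 0.01546873]
0.083 [0.5912 0.0155 0.0826] [-0.64  0.96 -0.14] [ 0.05 -0.01 -0.07]
0.08 [0.5913 0.0154 0.0798] [-0.77  0.32  0.44] [ 0.05 -0.03 -0.03]
0.077 [0.5913 0.0154 0.0768] [ 0.21  0.64 -0.91] [ 0.04 -0.04 -0.02]
0.074 [0.5913 0.0155 0.0738] [-0.81  0.02 -1.13] [ 0.04 -0.02 -0.  ]
0.071 [0.5913 0.0155 0.0708] [-0.13  0.99 -0.5 ] [ 0.04 -0.01 -0.01]
0.068 [0.5913 0.0155 0.0678] [-0.47  0.68 -0.19] [ 0.04 -0.06 -0.05]
25.4833 29.6511309641084
```

The holes went over the dowels with no contact force. Now I'll press.

Run:
```python
from h import *
s=env.get_state(); x,y=.59149,.01547; f0=-3.7; base=s["contact_force"]
for z in list(np.arange(.066,.0605,-.0015))+list(np.arange(.060,.050,-.0006)):
    env.line_to([x,y,z],speed=.02); s=env.get_state(); df=s["contact_force"]-base
    print(round(z,4),s["ee_pos"].round(4),df.round(2))
    if df[2]>24 or abs(df[:2]).max()>12: break
env.pause(.3); s=env.get_state(); print(s["time"],s["ee_pos"],s["contact_force"]-base,s["ft_torque"],s["opening"]*92)
c=grab("wrist"); a=grab("side"); b=grab("scene")
out=np.zeros((600,800,3),np.uint8); out[:300,:480]=cv2.resize(c[0],(480,300))
u,v=proj(a,[.591,.016,.05]).astype(int); out[300:,:400]=cv2.resize(a[0][max(v-45,0):v+45,u-60:u+60],(400,300),interpolation=cv2.INTER_CUBIC)
u,v=proj(b,[.591,.016,.05]).astype(int); out[300:,400:]=cv2.resize(b[0][v-45:v+45,u-60:u+60],(400,300),interpolation=cv2.INTER_CUBIC)
u,v=proj(b,[.47,.285,.05]).astype(int); out[:300,480:]=cv2.resize(b[0][v-40:v+40,u-43:u+43],(320,300)); save(out,"final.png")
```

```text
0.066 [0.5915 0.0154 0.066 ] [ 0.06 -0.28 -0.31]
0.0645 [0.5915 0.0155 0.065 ] [-1.88 -0.58  6.01]
0.063 [0.5916 0.0155 0.0633] [-2.41 -0.54  9.22]
0.0615 [0.5916 0.0155 0.062 ] [-3.86  0.3  10.45]
0.06 [0.5916 0.0154 0.0606] [-3.3  -0.18 12.08]
0.0594 [0.5916 0.0154 0.0602] [-4.68 -0.96 12.45]
0.0588 [0.5916 0.0154 0.0599] [-4.63 -1.18 15.4 ]
0.0582 [0.5916 0.0154 0.0599] [-6.08 -0.52 20.19]
0.0576 [0.5916 0.0155 0.0599] [-8.61 -1.45 24.17]
28.0333 [0.59158393 0.01547907 0.05992218] [-8.42043446 -0.17691436 24.67634292] [-0.16904891  1.93232932 -0.02757754] 29.80710642841005
```

View pics/final.png

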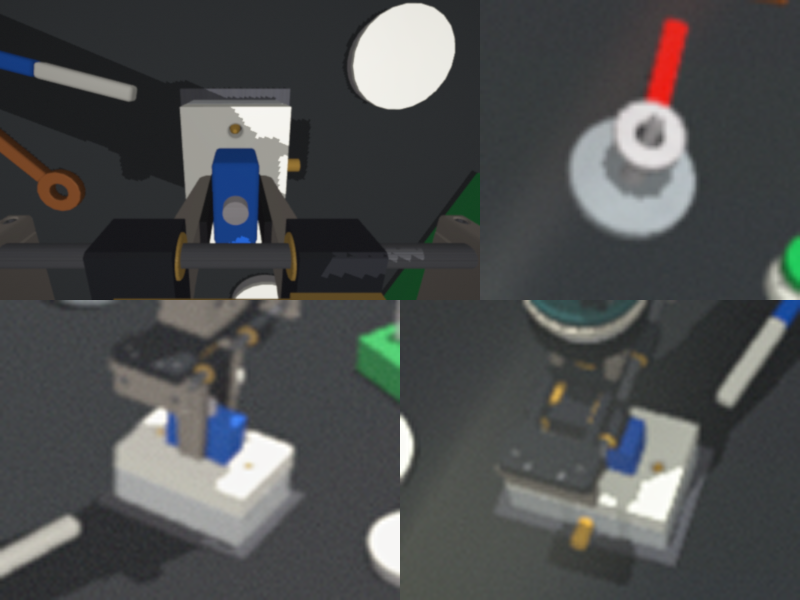

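All views show the halves meeting all round and the dowel visible in its hole, at wrist (235,128) in the collage. The spanner hangs on the post with its ring on the flange. Before handing in, I'll ease the 8 N side load by nudging the command back a little.

Run:
```python
from h import *
print(env.get_state()["orientation"])
env.line_to([.59149-.0008,.01547,.0576],speed=.02); env.pause(.4)
s=env.get_state(); print(s["time"],s["ee_pos"],s["contact_force"],s["ft_torque"],s["orientation"],s["opening"]*92,s["grasp_force"])
if abs(s["ee_pos"][2]-.0599)<.0004 and 15<s["contact_force"][2]<35: print(env.close_job())
```

```text
[ 1.79984377e+02 -1.50417683e-02  1.12697365e+02]
28.8333 [0.5916025  0.01545087 0.05992491] [-5.18327804  0.22815733 17.88841118] [-1.72663782e-01  1.62517225e+00  5.05159308e-04] [1.79903515e+02 2.37835582e-02 1.12700959e+02] 29.63640523263219 60.010523200035095
the job is handed in; nothing more can be done
None
```

The spanner hangs by its eye on the parking post, released, and the job was handed in at about 29 s with the arm still gripping and pressing the housing fully shut.

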